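# Load the spin-coater change-over kit tray

### The job

Load the blue kit tray for the next spin-coater change-over: set the brass vacuum chuck upright in the round pocket and the orange shim box, lid up, in the large oblong pocket, so that each sits flat on its pocket's floor. Set them down rather than dropping or throwing them, in either order.

Things in the scene. Friction and masses are not known exactly. Their poses are not given: they have to be found in the camera images.
- chuck: Loose pale brass-coloured round vacuum chuck, 18 mm high: a disc 52 mm across (9 to 18 mm above its underside) on a narrower foot 38 mm across (0 to 9 mm), 0.2 kg. Starts upright on the bench among other small round things (a black ring filter, a clear dish). Origin at the centre of its underside, z up. Round, so its yaw does not matter; grip the 52 mm disc across its rim.
- shim_box: Loose orange rectangular box with a clear lid (fixed shut), 48 mm along its x, 80 mm along its y, 31 mm high (plain sides up to 28 mm, then a small ridge on the lid near its -y end), 0.18 kg. Starts lid up on the bench. Origin at the centre of its underside, z up. Grip it across the 48 mm width, along its x.
- round_pocket (a point): Centre of the floor of the round pocket in the blue kit tray; z up, x and y along the tray's sides. Pocket 60 mm across, white floor, 7 mm deep. The tray is a fixed plate 150 mm (x) by 250 mm (y), 12 mm thick, flat on a perforated plate 6 mm high; its top is 7 mm above this point. A slim slot with black tweezers, nearly flush, lies 70 mm to the +x side of the pockets.
- oblong_pocket (a point): Centre of the floor of the oblong pocket in the same tray, 125 mm to the -y side of the round one; same axes. The pocket is 64 mm along x and 96 mm along y with a white floor, 7 mm deep, open at the top. The shim box fits with its 80 mm length along the pocket's y, either way round.
There are look-alikes about, which are no part of the job. Leave any purple or red look-alike of the chuck alone.

How it is judged:
At the end, for the whole second after the job is handed in: The chuck stands upright (within 0.1 rad) in the round pocket, within 13 mm of its centre and within 4 mm of its floor; the shim box lies lid up (within 0.1 rad) in the oblong pocket, within 14 mm of its centre, 0.3 rad of its length and 4 mm of its floor; both are at rest (horizontal distance between chuck and round_pocket below 0.013 m and z of chuck in the frame of round_pocket below 0.004 m and angle between each of chuck, shim_box's own z axis and vertical below 0.1 rad and horizontal distance between shim_box and oblong_pocket below 0.014 m and z of shim_box in the frame of oblong_pocket below 0.004 m and angle between the y axis of shim_box and the y axis of oblong_pocket, either way round below 0.3 rad and linear speed of each of chuck, shim_box below 0.02 m/s); the robot touches nothing.
It fails at once if the chuck is dropped from more than about 25 mm or thrown (faster than 0.7 m/s while no finger touches it) (linear speed of chuck above 0.7 m/s and contact force between the fingers and chuck below 0.1 N).
It fails at once if the shim box is dropped from more than about 25 mm or thrown (faster than 0.7 m/s while no finger touches it) (linear speed of shim_box above 0.7 m/s and contact force between the fingers and shim_box below 0.1 N).
It also fails if it takes over 56 s, if anything falls off the work surface, if the arm or the gripper's body presses on something with over 40 N, if the wrist force passes 120 N, or if a joint passes its speed limit or range.

### The arm

A 6-joint arm with a two-finger parallel gripper is mounted at the origin on a cart in front of the work surface, level with it; the furniture and walls round the work are solid. World frame = base frame: x ahead of the robot, y to its left, z up, the work surface at z = 0. Lengths are in m, angles in rad, forces in N, time in s.
With the tool pointing down it reaches from about 0.35 to 0.975 m from the base axis. Payload 4.9 kg.
Tool frame: the origin (TCP) lies at the very end of the fingers, on their centre line; the grasp point (between the pads) lies 19 mm behind it; z points along the fingers, y is the line along which they close (so a half turn about z gives the same grasp; the last joint's range is limited). The gripper opens to 85 mm and grips with 20 to 120 N. Pads are 22 mm wide; open, the fingers measure 114 mm over their backs; the gripper's body (76 mm by 85 mm) begins 54 mm behind the grasp point. The pads swing forward as they close: fully open they stand 13 mm farther back than shut.
Start: joints at [-1.343, 0.053, 1.613, -0, 1.476, -0.119], TCP at [0.212, -0.588, 0.231] pointing down, gripper open.
Joint ranges: [-3.01, 3.01], [-1.01, 2.22], [0.06, 2.58], [-1.02, 4.17], [0.09, 2.62], [-3.14, 3.14]. Speed limits (rad/s): [2.57, 2.57, 3.14, 3.14, 3.14, 3.14].

### API

Orientations are given as a unit quaternion [w, x, y, z].
In Python, from plant import manip, vision, order gives the robot as it stands.
- The arm moves only by the tool play_rows, never from a script. Its argument "steps" is a list that holds one entry, the list of rows, each a list of 6 numbers: the shift along the tool's x, y, z in mm, then the turn, a rotation vector about the tool's x, y, z in degrees. A call has 1 to 12 rows; each row is the pose to reach, as a shift and turn from the pose commanded when the call began, along the tool's axes at that moment; what a row does not reach only later rows make up. A row lasts 1/12 s, in which the tool goes at most 41.7 mm and 7.16 degrees, less where a joint would pass 70% of its speed; a pose out of reach is approached as far as the arm can. A call with a gripper value outside its range is refused whole. "claw" is the gripper's target within -1 to 1 (fully open at 1, half-way at 0, shut at -1), set as the call begins (left out, the last holds). The fingers move at their own pace and stop on an object; the grip force is fixed at half the most. Time passes only in rows, so rows that repeat a pose let the fingers close. It gives the time, the measured TCP pose, the force, the opening and the grip force at its end, in the units of the state.
- manip.state(): the state, without advancing time (a new reading comes with each control period).
- vision.grab_frame(name): name is "scene" or "top" or "wrist"; returns (picture, depth): 400x640x3 uint8, blue, green, red; 400x640 float32, m along the optical axis (not along the pixel's ray), 0 where there is no reading.
- vision.camera_info(name): a dict with "K" (3x3 intrinsics, pixels), "eye" and "orientation" of the camera in the world; the wrist camera has in their place "T_tool_cam" (4x4, takes a point from camera to tool coordinates, whose origin is the TCP and whose axes are the flange's). Camera axes: x right, y down, z forward; pixel columns grow to the right and rows downward; lengths in m; the calibration is good to about 2 mm. The wrist camera is an equidistant fisheye: a pixel r from the principal point sees the ray r / f radians off the axis. A picture is of the moment at which its call begins: read the wrist's pose just before it. camera_info takes no time and is no camera call.
- order.job_done(): hands the job in; it is judged then, once.
The state is a dict: "time": time; "joint_pos": joint angles; "joint_vel": joint speeds; "joint_efforts": joint torques, N m; "tool_pos": TCP position; "tool_rot": TCP orientation; "contact_force": force on the tool from outside, world axes, zero at the start; "ft_torque": the same for the moment, N m; "gripper_width": opening from 0.0 (shut) to 1.0 (fully open); "grasp_force": force on a finger pad.
Only numpy, scipy, OpenCV 4.12 (cv2) and the standard library are available. Lean on these libraries where they do the work, as an engineer would, in place of code of your own. Each camera call takes 0.05 s, during which the arm holds its last target. There are 200 camera calls.

## Working session

There is one attempt and no reset: what is moved stays moved. The work goes in short steps, Python scripts to look and compute and a tool call to move; the robot and the scene stay as the last step left them, time stands still between calls to the robot, and variables do not carry over. Pictures are saved under pics/ and viewed, at most 12 in all, crops included, and the job is handed in when it is done.

Besides the shell and the picture viewer there is one more tool, called after "Emit:" as name(argument=value, ...), one argument or row to a line, values as JSON. play_rows: Moves the arm, as the interface text tells. Its arguments: {"type":"object","properties":{"steps":{"type":"array"},"claw":{"type":"number"}},"required":["steps"]}

```bash
mkdir -p pics; cat > h.py <<'E'
import numpy as np, cv2
from plant import manip, vision, order
from scipy.spatial.transform import Rotation as R
def q(w): return R.from_quat([w[1],w[2],w[3],w[0]])
def ray(name,u,v,st=None):
    i=vision.camera_info(name);K=np.array(i["K"])
    x=(u-K[0,2])/K[0,0];y=(v-K[1,2])/K[1,1]
    if name=="wrist":
        r=np.hypot(x,y);d=np.array([np.sin(r)*x/max(r,1e-9),np.sin(r)*y/max(r,1e-9),np.cos(r)])
        T=np.array(i["T_tool_cam"]);Rt=q(st["tool_rot"])
        return np.array(st["tool_pos"])+Rt.apply(T[:3,3]),Rt.apply(T[:3,:3]@d)
    o=np.array(i["orientation"]); Rm=q(o) if o.size==4 else R.from_matrix(o)
    return np.array(i["eye"]),Rm.apply([x,y,1.])
def onplane(name,u,v,z,st=None):
    e,d=ray(name,u,v,st);return e+d*(z-e[2])/d[2]
E
python3 - <<'E'
from h import *
for n in ("top","scene"):
    p,d=vision.grab_frame(n);cv2.imwrite(f"pics/{n}0.png",p);np.save(f"pics/{n}0d.npy",d);print(n,vision.camera_info(n))
print(vision.camera_info("wrist"),manip.state())
E
```

```text
top {'K': array([[462.17346366,   0.        , 314.4436379 ],
       [  0.        , 462.17346366, 196.51178932],
       [  0.        ,   0.        ,   1.        ]]), 'eye': array([ 0.37226967, -0.06737557,  1.23610046]), 'orientation': array([-0.0565896 ,  0.71461214, -0.69515134,  0.05377473])}
scene {'K': array([[431.75178571,   0.        , 321.71066414],
       [  0.        , 431.75178571, 193.19276111],
       [  0.        ,   0.        ,   1.        ]]), 'eye': array([ 0.90645568, -0.4456198 ,  1.04348838]), 'orientation': array([-0.23022555,  0.90544219,  0.34625167, -0.08532539])}
{'K': array([[309.70691629,   0.        , 320.79348467],
       [  0.        , 309.70691629, 193.69950359],
       [  0.        ,   0.        ,   1.        ]]), 'T_tool_cam': array([[-1.10228650e-03, -9.62675828e-01, -2.70654827e-01,
         6.83772472e-02],
       [ 9.99999336e-01, -9.70351476e-04, -6.21277882e-04,
        -1.54727006e-04],
       [ 3.35458889e-04, -2.70655332e-01,  9.62676259e-01,
        -1.42910484e-01],
       [ 0.00000000e+00,  0.00000000e+00,  0.00000000e+00,
         1.00000000e+00]])} {'time': 0.1, 'joint_pos': array([-1.34302171e+00,  5.33313200e-02,  1.61418066e+00,  1.32279707e-05,
        1.47597423e+00, -1.18989184e-01]), 'joint_vel': array([-0.00051297, -0.00174036, -0.00222906, -0.00179679, -0.00330368,
        0.00017643]), 'joint_efforts': array([ 6.79184141e-04, -3.94900560e+01, -3.71363103e+01, -4.64076061e-05,
        3.96601405e-03,  7.17970238e-06]), 'tool_pos': array([ 0.21229143, -0.58723897,  0.23014653]), 'tool_rot': array([-9.45734726e-04,  9.85006641e-01,  1.72513825e-01, -4.48984436e-05]), 'contact_force': array([ 0.30865195, -0.56702947,  0.40731296]), 'ft_torque': array([0.03380733, 0.00722048, 0.000338  ]), 'grasp_force': 0.0, 'gripper_width': 1.00248370317402}
```

View pics/top0.png

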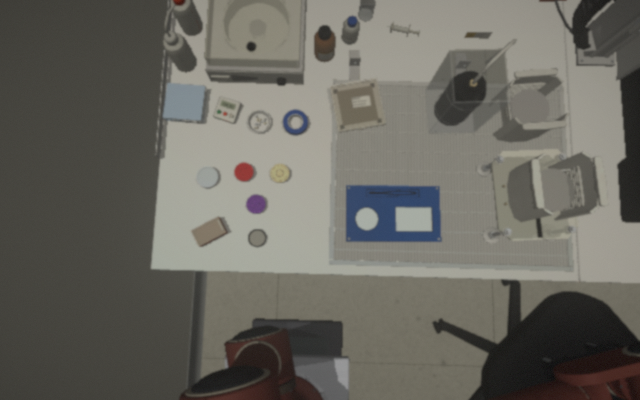

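View pics/scene0.png

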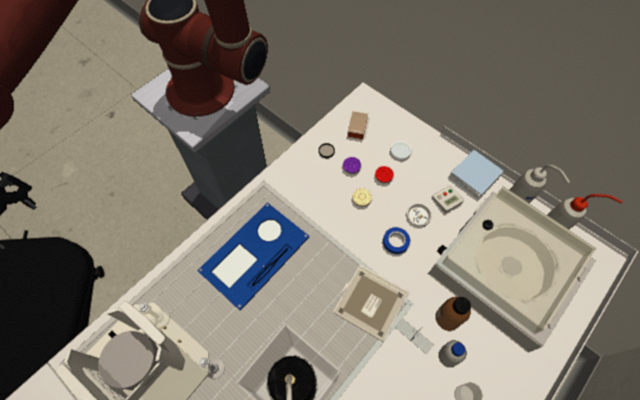

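The top view shows these candidates:
- Round things: yellow disc (280,173), red (244,172), purple (256,204), black ring (257,238), clear dish (207,177), blue tape (295,122), grey ring (260,121).
- Only the yellow disc at (280,173) fits the pale brass chuck. The box at (210,231) has orange sides and a clear lid.
- The tray spans (346..440, 185..241), with the round pocket at (367,219) and the oblong pocket at (413,219).

I'll confirm with one enlarged crop and measure.

```bash
python3 - <<'E'
from h import *
T=cv2.imread("pics/top0.png");S=cv2.imread("pics/scene0.png")
a=cv2.resize(T[150:260,180:320],None,fx=4,fy=4,interpolation=3)[:, :560]
b=cv2.resize(S[100:220,310:430],(240,240),interpolation=3)
c=np.zeros((440,800,3),np.uint8);c[:,:560]=a;c[:240,560:]=b;cv2.imwrite("pics/crop.png",c)
def cnt(img,seed,box,f):
    x0,y0,x1,y1=box;m=np.zeros(img.shape[:2],np.uint8);m[y0:y1,x0:x1]=(f(img[y0:y1,x0:x1].astype(int))*255)
    cs,_=cv2.findContours(m,0,1);return max(cs,key=cv2.contourArea)
yel=lambda p:(p[...,2]-p[...,0]>25)
org=lambda p:(p[...,2]-p[...,0]>22)
wh=lambda p:(p.min(-1)>110)
blu=lambda p:(p[...,0]-p[...,2]>50)
for n,img,boxes in (("top",T,dict(chuck=(266,158,296,190,yel,.018),round=(352,205,384,234,wh,.011),obl=(392,203,436,235,wh,.011),tray=(335,175,450,250,blu,.018),box=(185,212,235,250,org,.028))),
   ("scene",S,dict(chuck=(345,182,380,213,yel,.018),round=(252,215,288,248,wh,.011),obl=(205,240,262,292,wh,.011),box=(340,105,375,145,org,.028)))):
    for k,(x0,y0,x1,y1,f,z) in boxes.items():
        c=cnt(img,0,(x0,y0,x1,y1),f)
        w=np.array([onplane(n,u,v,z)[:2] for u,v in c[:,0]],np.float32)
        cc,r=cv2.minEnclosingCircle(w);print(n,k,c[:,0].mean(0).round(1),cv2.contourArea(c),"circ",np.round(cc,4),round(r,4),"rect",cv2.minAreaRect(w*1000))
E
```

```text
top chuck [279.3 172.7] 270.5 circ [0.6266 0.0365] 0.0265 rect ((626.2646484375, 36.60664367675781), (50.31312942504883, 51.69137191772461), 47.38040542602539)
top round [366.3 218.6] 365.5 circ [ 0.5099 -0.1996] 0.0304 rect ((509.8174133300781, -200.00680541992188), (56.1917839050293, 56.178077697753906), 1.5760760307312012)
top obl [413.2 218.7] 801.0 circ [ 0.512  -0.3241] 0.0551 rect ((513.2810668945312, -325.03533935546875), (61.53547286987305, 94.7670669555664), 1.575945496559143)
top tray [402.5 214.1] 2650.5 circ [ 0.527  -0.2964] 0.1075 rect ((525.3651123046875, -290.74334716796875), (136.12326049804688, 195.60302734375), 1.583175778388977)
top box [208.6 231.2] 448.0 circ [0.4641 0.2146] 0.0434 rect ((463.03424072265625, 213.9903564453125), (47.93239212036133, 79.12364959716797), 31.35515594482422)
scene chuck [361.8 196.2] 294.5 circ [0.6263 0.0371] 0.0293 rect ((626.6071166992188, 37.968406677246094), (54.565677642822266, 54.929019927978516), 41.92619705200195)
scene round [269. 230.] 360.0 circ [ 0.508  -0.1978] 0.0305 rect ((508.2086486816406, -197.93606567382812), (57.19328689575195, 57.12791442871094), 44.41544723510742)
scene obl [234.2 265.4] 919.5 circ [ 0.511  -0.3233] 0.0566 rect ((511.6180725097656, -322.98870849609375), (63.14034652709961, 97.37432861328125), 1.2333446741104126)
scene box [357.  124.5] 1323.0 circ [0.4682 0.2095] 0.0887 rect ((468.19171142578125, 209.53359985351562), (102.3125991821289, 144.67185974121094), 40.628135681152344)
```

View pics/crop.png

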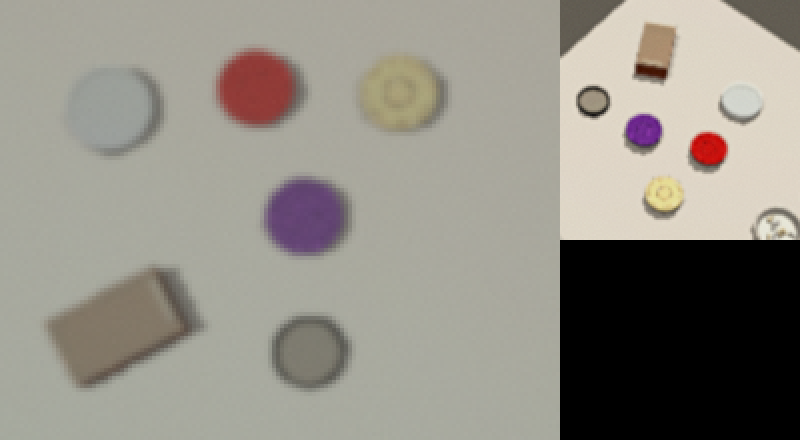

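The crop confirms it. The brass disc with a raised ring at crop (400,93) is the chuck, at about (0.626, 0.037). The red one at (257,88) and the purple one at (306,217) get left alone. The box is at crop (120,325), with its short axis at about 31°.

Next I'll head above the chuck.

Emit:
play_rows(
  steps=[
    [[32, -25, 0, 0, 0, -7], [64, -50, 0, 0, 0, -14], [96, -75, 0, 0, 0, -21], [128, -100, 0, 0, 0, -28], [160, -125, 0, 0, 0, -35], [192, -150, 0, 0, 0, -42], [224, -175, 0, 0, 0, -49], [256, -200, 0, 0, 0, -56], [288, -225, 0, 0, 0, -63], [320, -250, 0, 0, 0, -70], [352, -275, 0, 0, 0, -70], [384, -300, 0, 0, 0, -70]],
  ],
  claw=1,
)

```text
time: 1.1
tool_pos: [0.472, -0.1731, 0.231]
tool_rot: [-0.0, 0.708, 0.706, -0.0]
contact_force: [1.1, -0.5, -0.0]
gripper_width: 1.003
grasp_force: 0.0
```

```bash
cat >> h.py <<'E'
def go(x,y,z,yaw=None):
    "shift mm / turn deg in tool axes from the measured pose to TCP (x,y,z), tool down, closing line at world yaw deg"
    s=manip.state();Rt=q(s["tool_rot"])
    yt=Rt.apply([0,1,0]);cur=np.degrees(np.arctan2(yt[1],yt[0]))
    d=cur if yaw is None else cur+(yaw-cur+90)%180-90
    a=np.radians(d);Y=np.array([np.cos(a),np.sin(a),0]);Z=np.array([0,0,-1.]);X=np.cross(Y,Z)
    rv=(Rt.inv()*R.from_matrix(np.c_[X,Y,Z])).as_rotvec(degrees=True)
    sh=Rt.inv().apply(np.array([x,y,z])-s["tool_pos"])*1000
    print("t",round(s["time"],2),"tcp",np.round(s["tool_pos"],4),"yaw",cur.round(1),"j",np.round(s["joint_pos"],2),"->",sh.round(1),rv.round(2),"rows",np.linalg.norm(sh)/41.7)
E
python3 -c "
from h import *
go(.58,.037,.2,0)"
```

```text
t 1.1 tcp [ 0.472  -0.1731  0.231 ] yaw -0.1 j [-0.5  -0.25  1.89 -0.    1.5  -0.5 ] -> [210.3 107.5  31. ] [-0.01 -0.   -0.12] rows 5.712829647218316
```

Emit:
play_rows(
  steps=[
    [[30, 15, 4, 0, 0, 0], [65, 33, 10, 0, 0, 0], [100, 52, 15, 0, 0, 0], [135, 70, 20, 0, 0, 0], [170, 88, 25, 0, 0, 0], [200, 103, 30, 0, 0, 0], [210, 108, 31, 0, 0, 0], [210, 108, 31, 0, 0, 0], [210, 108, 31, 0, 0, 0]],
  ],
)

```text
time: 1.85
tool_pos: [0.5797, 0.0346, 0.1998]
tool_rot: [-0.0, 0.708, 0.707, -0.001]
contact_force: [-0.2, -0.8, -0.7]
gripper_width: 1.001
grasp_force: 0.0
```

```bash
cat >> h.py <<'E'
def wmeas(tag,f,z,near,rad=0.07):
    "largest blob of mask f in the wrist view near a world point -> circle/rect on plane z"
    s=manip.state();p,_=vision.grab_frame("wrist");cv2.imwrite(f"pics/{tag}.png",p)
    m=f(p.astype(int)).astype(np.uint8)*255;m=cv2.morphologyEx(m,cv2.MORPH_OPEN,np.ones((3,3)))
    cs,_=cv2.findContours(m,0,1);best=None
    for c in cs:
        if cv2.contourArea(c)<150: continue
        w=np.array([onplane("wrist",u,v,z,s)[:2] for u,v in c[:,0]],np.float32)
        cc,r=cv2.minEnclosingCircle(w)
        if np.hypot(cc[0]-near[0],cc[1]-near[1])<rad and (best is None or cv2.contourArea(c)>best[0]): best=(cv2.contourArea(c),c[:,0].mean(0).round(),np.round(cc,4),round(r,4),cv2.minAreaRect(w*1000))
    print(tag,best)
yel=lambda p:(p[...,2]-p[...,0]>30)
wh=lambda p:(p.min(-1)>110)
E
python3 -c "
from h import *
wmeas('w1',yel,.018,(.626,.037))
go(.6262,.037,.1,0)"
```

```text
w1 (1785.5, array([363., 170.]), array([0.6249, 0.0376]), 0.0269, ((624.7891845703125, 37.33426284790039), (52.52189636230469, 51.773475646972656), 0.6669944524765015))
t 1.9 tcp [0.5797 0.0338 0.2001] yaw -0.2 j [-0.07 -0.03  1.75 -0.    1.42 -0.07] -> [  3.4  46.6 100.1] [-0.04  0.04 -0.15] rows 2.6482469581880106
```

View pics/w1.png

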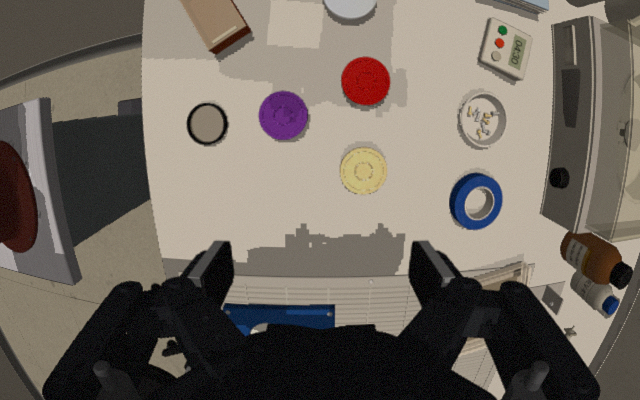

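The wrist view shows the brass chuck at (363,170), which agrees with the top view to about 1.5 mm. The gap to the red disc at (366,81) is along y, so closing along x is clear.

Emit:
play_rows(
  steps=[
    [[1, 20, 20, 0, 0, 0], [3, 40, 50, 0, 0, 0], [3, 46, 85, 0, 0, 0], [3, 46, 120, 0, 0, 0], [3, 46, 150, 0, 0, 0], [3, 46, 170, 0, 0, 0], [3, 46, 182, 0, 0, 0], [3, 46, 190, 0, 0, 0], [3, 46, 194, 0, 0, 0], [3, 46, 194, 0, 0, 0], [3, 46, 194, 0, 0, 0], [3, 46, 194, 0, 0, 0]],
  ],
)

```text
time: 2.9
tool_pos: [0.6275, 0.0374, 0.0083]
tool_rot: [0.001, 0.708, 0.706, 0.001]
contact_force: [0.2, -0.8, -0.5]
gripper_width: 0.998
grasp_force: 0.0
```

```bash
python3 -c "
from h import *
wmeas('w2',yel,.018,(.626,.037))
go(.6255,.0375,.006,0)"
```

```text
w2 (8125.5, array([316., 251.]), array([0.6249, 0.0383]), 0.0267, ((625.092529296875, 38.22633361816406), (52.98930358886719, 51.58030319213867), 69.05396270751953))
t 2.95 tcp [0.6274 0.0375 0.0081] yaw -0.1 j [-0.06  0.29  1.75 -0.    1.1  -0.06] -> [ 0.  -1.9  2.1] [ 0.17  0.01 -0.13] rows 0.06838023658777004
```

View pics/w2.png

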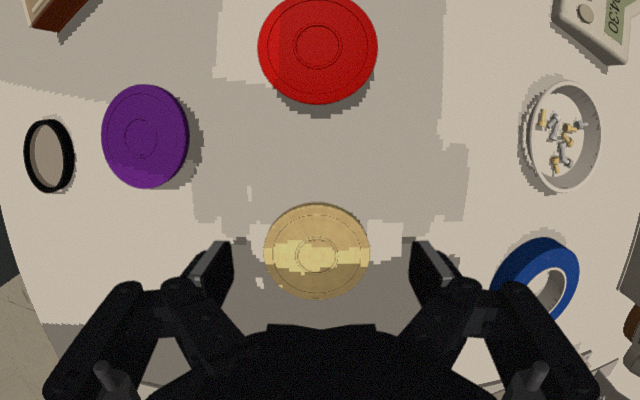

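The chuck at (316,251) sits centred between the pads at (220,270) and (430,270). I'll close on it.

Emit:
play_rows(
  steps=[
    [[1, -2, 1.5, 0, 0, 0], [1, -2, 1.5, 0, 0, 0], [1, -2, 1.5, 0, 0, 0], [1, -2, 1.5, 0, 0, 0], [1, -2, 1.5, 0, 0, 0], [1, -2, 1.5, 0, 0, 0], [1, -2, 1.5, 0, 0, 0], [1, -2, 1.5, 0, 0, 0], [1, -2, 1.5, 0, 0, 0], [1, -2, 1.5, 0, 0, 0], [1, -2, 1.5, 0, 0, 0], [1, -2, 1.5, 0, 0, 0]],
  ],
  claw=-1,
)

```text
time: 3.95
tool_pos: [0.6245, 0.0387, 0.0059]
tool_rot: [0.0, 0.708, 0.706, 0.0]
contact_force: [-2.0, 0.7, 5.9]
gripper_width: 0.554
grasp_force: 60.7
```

Emit:
play_rows(
  steps=[
    [[0, 0, -3, 0, 0, 0], [0, 0, -8, 0, 0, 0], [0, 0, -16, 0, 0, 0], [0, 0, -26, 0, 0, 0], [0, 0, -38, 0, 0, 0], [0, 0, -48, 0, 0, 0], [0, 0, -56, 0, 0, 0], [0, 0, -60, 0, 0, 0], [0, 0, -60, 0, 0, 0]],
  ],
)

```text
time: 4.7
tool_pos: [0.6252, 0.0385, 0.0668]
tool_rot: [0.001, 0.708, 0.706, 0.001]
contact_force: [-0.4, -0.5, -2.1]
gripper_width: 0.555
grasp_force: 62.0
```

```bash
python3 -c "
from h import *
print(manip.state()['gripper_width'],manip.state()['grasp_force'])
wmeas('w3',yel,.078,manip.state()['tool_pos'][:2])
go(.509,-.199,.066,1.6)"
```

```text
0.5549835537461322 61.957547944039106
w3 (7975.5, array([321., 255.]), array([0.625 , 0.0377]), 0.0269, ((625.1493530273438, 37.489036560058594), (52.9013557434082, 47.75429153442383), 89.16944885253906))
t 4.75 tcp [0.6246 0.0385 0.0657] yaw -0.1 j [-0.06  0.21  1.74  0.    1.2  -0.06] -> [-237.8 -115.    -0.4] [ 0.09  0.   -1.73] rows 6.334147127393305
```

View pics/w3.png

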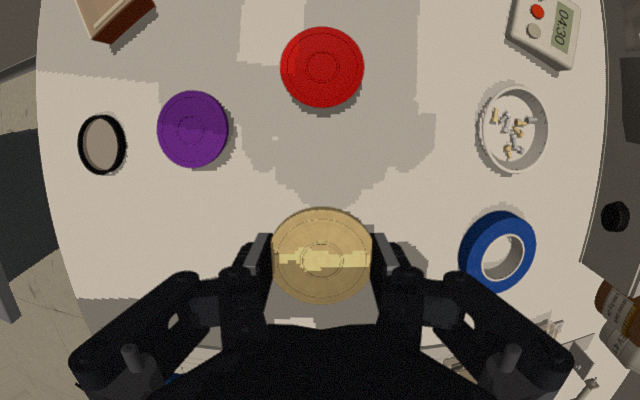

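The chuck is held level at (321,255). I'll carry it past the round pocket so the wrist camera can measure the pocket before placing.

Emit:
play_rows(
  steps=[
    [[-8, -3, -10, 0, 0, 0], [-28, -9, -20, 0, 0, 0], [-60, -20, -35, 0, 0, 0], [-96, -33, -48, 0, 0, 0], [-132, -47, -60, 0, 0, 0], [-168, -60, -60, 0, 0, 0], [-204, -74, -60, 0, 0, 0], [-240, -87, -60, 0, 0, 0], [-272, -98, -60, 0, 0, -1.7], [-298, -108, -60, 0, 0, -1.7], [-314, -114, -60, 0, 0, -1.7], [-318, -115, -60, 0, 0, -1.7]],
  ],
)

```text
time: 5.75
tool_pos: [0.5064, -0.2821, 0.1247]
tool_rot: [-0.0, 0.699, 0.715, -0.001]
contact_force: [-0.4, 0.1, -2.3]
gripper_width: 0.555
grasp_force: 62.2
```

Emit:
play_rows(
  steps=[
    [[0, 0, 0, 0, 0, 0], [0, 0, 0, 0, 0, 0], [0, 0, 0, 0, 0, 0]],
  ],
)

```text
time: 6.0
tool_pos: [0.5085, -0.2782, 0.1246]
tool_rot: [-0.0, 0.697, 0.717, 0.0]
contact_force: [-0.9, -0.4, -2.2]
gripper_width: 0.553
grasp_force: 62.2
```

```bash
python3 -c "
from h import *
wmeas('w4',wh,.011,(.509,-.199),.05)
wmeas('w4b',lambda p:(p[...,0]-p[...,2]>40),.018,(.52,-.2),.1)
go(.509,-.199,.126,1.6)"
```

```text
Traceback (most recent call last):
  File "h.py", line 32, in wmeas
    w=np.array([onplane("wrist",u,v,z,s)[:2] for u,v in c[:,0]],np.float32)
                ~~~~~~~^^^^^^^^^^^^^^^^^
  File "h.py", line 15, in onplane
    e,d=ray(name,u,v,st);return e+d*(z-e[2])/d[2]
        ~~~^^^^^^^^^^^^^
  File "h.py", line 6, in ray
    i=vision.camera_info(name);K=np.array(i["K"])
ValueError: time passes only in moves, steps and waits
```

View pics/w4.png

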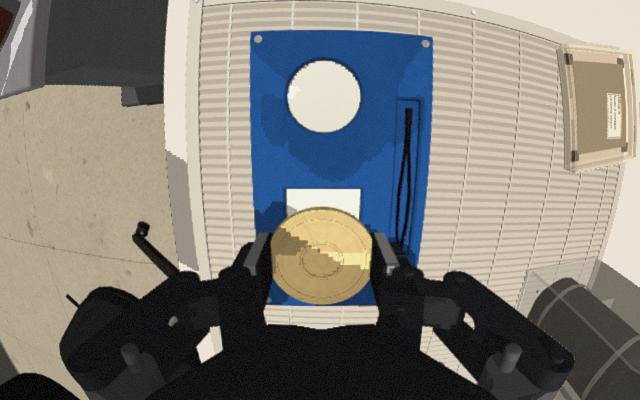

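The round pocket is at (324,96) and fully visible, with the oblong pocket's edge at (323,200). The error came from calling camera_info for every pixel, so I'll cache it and limit the search to a ROI.

```bash
sed -i 's/^def ray/import functools\n@functools.lru_cache\ndef info(n): return vision.camera_info(n)\ndef ray/; s/i=vision.camera_info(name);K/i=info(name);K/; s/if cv2.contourArea(c)<150: continue/if not 150<cv2.contourArea(c)<20000: continue/' h.py
python3 -c "
from h import *
wmeas('w4',wh,.011,(.509,-.199),.05)
go(.509,-.199,.125,1.6)"
```

```text
w4 (4032.0, array([323.,  96.]), array([ 0.5082, -0.1987]), 0.0303, ((508.2731628417969, -198.886474609375), (59.85700607299805, 59.216896057128906), 1.722508192062378))
t 6.1 tcp [ 0.5087 -0.2781  0.1247] yaw 1.7 j [-0.63  0.04  1.81  0.    1.29 -0.66] -> [79.   2.6 -0.3] [-0.01 -0.03  0.06] rows 1.8958790182502916
```

Emit:
play_rows(
  steps=[
    [[8, 0, 0, 0, 0, 0], [28, 1, 0, 0, 0, 0], [52, 1, 0, 0, 0, 0], [70, 1.5, 0, 0, 0, 0], [79, 1.5, 5, 0, 0, 0], [80, 1.5, 18, 0, 0, 0], [80, 1.5, 38, 0, 0, 0], [80, 1.5, 58, 0, 0, 0], [80, 1.5, 74, 0, 0, 0], [80, 1.5, 84, 0, 0, 0], [80, 1.5, 87, 0, 0, 0], [80, 1.5, 87, 0, 0, 0]],
  ],
)

```text
time: 7.1
tool_pos: [0.5069, -0.1991, 0.0363]
tool_rot: [-0.001, 0.697, 0.717, -0.0]
contact_force: [0.5, 0.5, -1.9]
gripper_width: 0.555
grasp_force: 62.2
```

```bash
python3 -c "
from h import *
go(.508,-.198,.0175,1.6)"
```

```text
t 7.1 tcp [ 0.5069 -0.1991  0.0363] yaw 1.6 j [-0.51  0.07  1.94 -0.    1.13 -0.54] -> [ 1.   1.2 18.8] [-0.13 -0.06 -0.05] rows 0.4533602244520982
```

Emit:
play_rows(
  steps=[
    [[0.5, 1, 3, 0, 0, 0], [0.5, 1, 6, 0, 0, 0], [0.5, 1, 9, 0, 0, 0], [0.5, 1, 12, 0, 0, 0], [0.5, 1, 14, 0, 0, 0], [0.5, 1, 16, 0, 0, 0], [0.5, 1, 17.5, 0, 0, 0], [0.5, 1, 18.5, 0, 0, 0], [0.5, 1, 18.5, 0, 0, 0], [0.5, 1, 18.5, 0, 0, 0]],
  ],
)

```text
time: 7.93
tool_pos: [0.5087, -0.1987, 0.0193]
tool_rot: [-0.0, 0.697, 0.717, -0.0]
contact_force: [0.5, -0.6, -1.7]
gripper_width: 0.553
grasp_force: 62.2
```

Emit:
play_rows(
  steps=[
    [[0, 0, 0.5, 0, 0, 0], [0, 0, 1, 0, 0, 0], [0, 0, 1.5, 0, 0, 0], [0, 0, 2, 0, 0, 0], [0, 0, 2, 0, 0, 0]],
  ],
)

```text
time: 8.35
tool_pos: [0.5085, -0.1986, 0.0172]
tool_rot: [-0.0, 0.697, 0.717, -0.0]
contact_force: [-0.3, -0.6, -1.5]
gripper_width: 0.557
grasp_force: 62.2
```

Emit:
play_rows(
  steps=[
    [[0, 0, 0.5, 0, 0, 0], [0, 0, 1, 0, 0, 0], [0, 0, 1.5, 0, 0, 0], [0, 0, 1.5, 0, 0, 0], [0, 0, 1.5, 0, 0, 0]],
  ],
)

```text
time: 8.77
tool_pos: [0.5087, -0.1987, 0.0169]
tool_rot: [-0.0, 0.697, 0.717, -0.0]
contact_force: [-3.9, 1.7, 6.0]
gripper_width: 0.556
grasp_force: 62.9
```

Contact is now 6 N upward, so the chuck is on the floor. I'll release and lift.

Emit:
play_rows(
  steps=[
    [[0, 0, 0, 0, 0, 0], [0, 0, 0, 0, 0, 0], [0, 0, 0, 0, 0, 0], [0, 0, 0, 0, 0, 0], [0, 0, 0, 0, 0, 0], [0, 0, 0, 0, 0, 0], [0, 0, 0, 0, 0, 0], [0, 0, 0, 0, 0, 0]],
  ],
  claw=1,
)

```text
time: 9.43
tool_pos: [0.5086, -0.1986, 0.0157]
tool_rot: [-0.0, 0.697, 0.717, -0.0]
contact_force: [-0.7, 0.5, -0.3]
gripper_width: 0.997
grasp_force: 0.0
```

Emit:
play_rows(
  steps=[
    [[0, 0, -10, 0, 0, 0], [0, 0, -40, 0, 0, 0], [0, 0, -80, 0, 0, 0], [0, 0, -120, 0, 0, 0], [0, 0, -150, 0, 0, 0], [0, 0, -155, 0, 0, 0]],
  ],
)

```text
time: 9.93
tool_pos: [0.5122, -0.2005, 0.1796]
tool_rot: [0.006, 0.697, 0.717, 0.002]
contact_force: [1.3, -0.2, 1.2]
gripper_width: 1.002
grasp_force: 0.0
```

```bash
python3 -c "
from h import *
wmeas('w5',yel,.029,(.508,-.198),.05)
go(.463,.125,.18,31.4)"
```

```text
w5 (2168.5, array([316., 177.]), array([ 0.5086, -0.1993]), 0.0267, ((509.2711486816406, -199.51083374023438), (51.774715423583984, 50.99286651611328), 1.3389216661453247))
t 9.98 tcp [ 0.5115 -0.2002  0.1776] yaw 1.6 j [-0.51 -0.1   1.85  0.    1.38 -0.54] -> [326.4 -39.5  -4.6] [  0.44   0.45 -29.82] rows 7.884394513628993
```

The chuck reads within 1 mm of the pocket centre. Next is the box.

Emit:
play_rows(
  steps=[
    [[20, -2, 0, 0, 0, -3], [58, -7, 0, 0, 0, -8], [98, -12, 0, 0, 0, -13], [138, -17, 0, 0, 0, -18], [178, -22, 0, 0, 0, -23], [218, -27, 0, 0, 0, -27], [258, -32, 0, 0, 0, -29.8], [296, -36, 0, 0, 0, -29.8], [320, -39, 0, 0, 0, -29.8], [326, -39, 0, 0, 0, -29.8], [326, -39, 0, 0, 0, -29.8], [326, -39, 0, 0, 0, -29.8]],
  ],
)

```text
time: 10.98
tool_pos: [0.4603, 0.1257, 0.1699]
tool_rot: [-0.0, 0.489, 0.872, -0.001]
contact_force: [0.4, -0.7, -0.5]
gripper_width: 0.998
grasp_force: 0.0
```

```bash
python3 -c "
from h import *
wmeas('w6',lambda p:(p[...,2]-p[...,0]>30),.028,(.463,.214),.05)
go(.463,.214,.1,31.4)"
```

```text
w6 (4378.0, array([373., 101.]), array([0.4617, 0.2162]), 0.0458, ((461.0685729980469, 216.1426544189453), (49.830421447753906, 80.13935852050781), 29.833457946777344))
t 11.03 tcp [0.4606 0.1252 0.1701] yaw 31.3 j [ 0.11 -0.27  2.01 -0.    1.4  -0.44] -> [74.6 48.3 70. ] [-0.08 -0.   -0.07] rows 2.7133601863374173
```

View pics/w6.png

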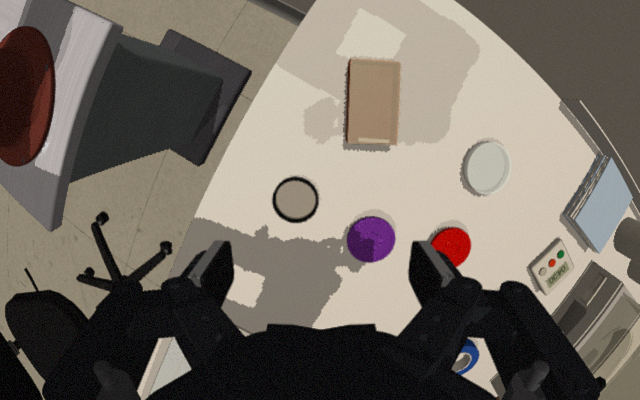

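The box is at (373,101) with its lid up; the side slivers account for the extra width. I'll move over it and re-measure.

Emit:
play_rows(
  steps=[
    [[25, 16, 15, 0, 0, 0.5], [52, 33, 35, 0, 0, 0.5], [72, 46, 55, 0, 0, 0.5], [76, 48, 70, 0, 0, 0.5], [76, 48, 80, 0, 0, 0.5], [76, 48, 80, 0, 0, 0.5], [76, 48, 80, 0, 0, 0.5]],
  ],
)

```text
time: 11.62
tool_pos: [0.4623, 0.2146, 0.0904]
tool_rot: [-0.0, 0.494, 0.869, -0.001]
contact_force: [0.9, -0.7, 0.5]
gripper_width: 1.002
grasp_force: 0.0
```

```bash
python3 -c "
from h import *
wmeas('w7',lambda p:(p[...,2]-p[...,0]>30),.028,(.463,.214),.05)
go(.462,.215,.008,31)"
```

```text
w7 (7431.5, array([322., 200.]), array([0.461 , 0.2179]), 0.0463, ((461.03485107421875, 218.34959411621094), (47.8865966796875, 82.85655975341797), 29.664493560791016))
t 11.67 tcp [0.463  0.2149 0.0915] yaw 30.8 j [ 0.29 -0.09  2.   -0.    1.23 -0.25] -> [ 0.6 -0.8 83.5] [ 0.04  0.03 -0.24] rows 2.0014117745564097
```

View pics/w7.png

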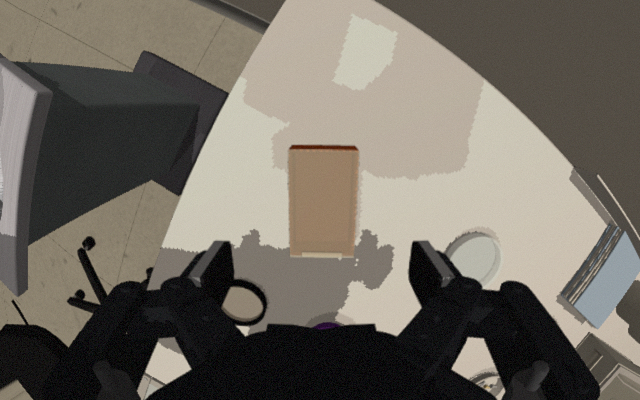

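The box is centred left-right at (322,200). The dark far side at row 147 and the pale ridge at row 254 explain the slight length bias. I'll descend and grip.

Emit:
play_rows(
  steps=[
    [[1.5, -0.5, 15, 0, 0, 0.8], [1.5, -0.5, 35, 0, 0, 0.8], [1.5, -0.5, 55, 0, 0, 0.8], [1.5, -0.5, 70, 0, 0, 0.8], [1.5, -0.5, 78, 0, 0, 0.8], [1.5, -0.5, 82, 0, 0, 0.8], [1.5, -0.5, 82, 0, 0, 0.8], [1.5, -0.5, 82, 0, 0, 0.8]],
  ],
)

```text
time: 12.33
tool_pos: [0.462, 0.2171, 0.0101]
tool_rot: [0.001, 0.5, 0.866, 0.001]
contact_force: [0.4, -0.2, 0.7]
gripper_width: 1.002
grasp_force: 0.0
```

Emit:
play_rows(
  steps=[
    [[0, 0, 0, 0, 0, 0], [0, 0, 0, 0, 0, 0], [0, 0, 0, 0, 0, 0], [0, 0, 0, 0, 0, 0], [0, 0, 0, 0, 0, 0], [0, 0, 0, 0, 0, 0], [0, 0, 0, 0, 0, 0], [0, 0, 0, 0, 0, 0], [0, 0, 0, 0, 0, 0], [0, 0, 0, 0, 0, 0], [0, 0, 0, 0, 0, 0]],
  ],
  claw=-1,
)

```text
time: 13.25
tool_pos: [0.462, 0.2175, 0.01]
tool_rot: [0.001, 0.499, 0.866, 0.001]
contact_force: [0.3, -0.0, 6.2]
gripper_width: 0.542
grasp_force: 64.9
```

Emit:
play_rows(
  steps=[
    [[0, 0, -3, 0, 0, 0], [0, 0, -8, 0, 0, 0], [0, 0, -18, 0, 0, 0], [0, 0, -32, 0, 0, 0], [0, 0, -50, 0, 0, 0], [0, 0, -70, 0, 0, 0], [0, 0, -88, 0, 0, 0], [0, 0, -98, 0, 0, 0], [0, 0, -100, 0, 0, 0], [0, 0, -100, 0, 0, 0]],
  ],
)

```text
time: 14.08
tool_pos: [0.4612, 0.2171, 0.1095]
tool_rot: [0.0, 0.499, 0.866, 0.0]
contact_force: [0.5, 0.6, 0.1]
gripper_width: 0.546
grasp_force: 64.1
```

```bash
python3 -c "
from h import *
s=manip.state()
wmeas('w8',lambda p:(p[...,2]-p[...,0]>30),s['tool_pos'][2]-.0085+.028,s['tool_pos'][:2],.05)
go(.512,-.3235,.11,1.6)"
```

```text
w8 (15920.0, array([321., 246.]), array([0.4585, 0.2207]), 0.0448, ((459.13677978515625, 220.58154296875), (46.937538146972656, 81.6827163696289), 29.856843948364258))
t 14.13 tcp [0.4605 0.2169 0.1083] yaw 30.1 j [ 0.29 -0.12  1.99 -0.    1.27 -0.23] -> [-493.5 -226.2   -1.6] [-0.04  0.   28.47] rows 13.018173510113368
```

View pics/w8.png

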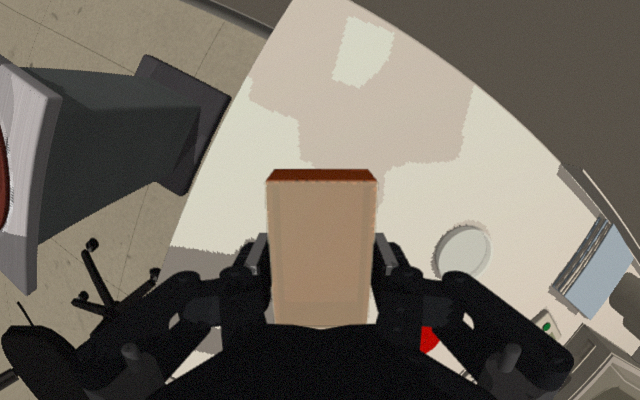

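The box is held at (321,250) with its far lid edge at row 181. I'll work out its offset in the grip from that edge.

```bash
python3 -c "
from h import *
s=manip.state();Rt=q(s['tool_rot'])
for u,v in ((267,181),(376,181),(321,181)):
    print(Rt.inv().apply(onplane('wrist',u,v,s['tool_pos'][2]-.010+.028,s)-s['tool_pos'])*1000)
print(s['contact_force'])
go(.512,-.3235,.11,1.6)"
```

```text
[ 39.11387838 -22.61284261 -17.97681747]
[ 39.08141645  23.01487086 -18.01081388]
[ 3.90413081e+01 -9.63624727e-03 -1.79936679e+01]
[-0.39826761 -0.19970047 -2.44911562]
t 14.13 tcp [0.4605 0.2169 0.1083] yaw 30.1 j [ 0.29 -0.12  1.99 -0.    1.27 -0.23] -> [-493.5 -226.2   -1.6] [-0.04  0.   28.47] rows 13.018173510113368
```

Emit:
play_rows(
  steps=[
    [[-8, -4, 0, 0, 0, 1], [-30, -14, 0, 0, 0, 3], [-64, -29, 0, 0, 0, 6], [-100, -46, 0, 0, 0, 9], [-136, -62, 0, 0, 0, 12], [-172, -79, 0, 0, 0, 15], [-208, -95, 0, 0, 0, 18], [-244, -112, 0, 0, 0, 21], [-280, -128, 0, 0, 0, 24], [-316, -145, 0, 0, 0, 27], [-350, -160, 0, 0, 0, 28.5], [-382, -175, 0, 0, 0, 28.5]],
  ],
)

```text
time: 15.13
tool_pos: [0.4995, -0.2035, 0.1072]
tool_rot: [-0.001, 0.698, 0.716, -0.0]
contact_force: [1.2, -0.4, -1.3]
gripper_width: 0.552
grasp_force: 64.1
```

```bash
python3 -c "
from h import *
go(.5118,-.3238,.11,1.6)"
```

```text
t 15.13 tcp [ 0.4995 -0.2035  0.1072] yaw 1.4 j [-0.52 -0.04  1.92 -0.    1.26 -0.55] -> [-120.6    9.4   -3. ] [-0.13 -0.07 -0.19] rows 2.900931709452078
```

Emit:
play_rows(
  steps=[
    [[-28, 2, 0, 0, 0, 0], [-60, 4, 0, 0, 0, 0], [-90, 6, 0, 0, 0, 0], [-110, 8, 0, 0, 0, 0], [-118, 9, 0, 0, 0, 0], [-118, 9, 0, 0, 0, 0], [-118, 9, 0, 0, 0, 0], [-118, 9, 0, 0, 0, 0]],
  ],
)

```text
time: 15.8
tool_pos: [0.5126, -0.3175, 0.1079]
tool_rot: [-0.001, 0.697, 0.717, 0.0]
contact_force: [-0.2, 1.2, -1.4]
gripper_width: 0.549
grasp_force: 64.1
```

```bash
python3 -c "
from h import *
go(.5118,-.3238,.021,1.6)"
```

```text
t 15.8 tcp [ 0.5126 -0.3175  0.1079] yaw 1.6 j [-0.68  0.11  1.77  0.    1.27 -0.71] -> [-6.4 -0.8 86.9] [-0.08 -0.09  0.  ] rows 2.089252572508916
```

Emit:
play_rows(
  steps=[
    [[-3, -0.5, 8, 0, 0, 0], [-6, -0.5, 24, 0, 0, 0], [-6, -0.5, 42, 0, 0, 0], [-6, -0.5, 56, 0, 0, 0], [-6, -0.5, 66, 0, 0, 0], [-6, -0.5, 72, 0, 0, 0], [-6, -0.5, 76, 0, 0, 0], [-6, -0.5, 79, 0, 0, 0], [-6, -0.5, 82, 0, 0, 0], [-6, -0.5, 84, 0, 0, 0], [-6, -0.5, 85, 0, 0, 0], [-6, -0.5, 85, 0, 0, 0]],
  ],
)

```text
time: 16.8
tool_pos: [0.5129, -0.3251, 0.024]
tool_rot: [0.0, 0.697, 0.717, 0.0]
contact_force: [-0.5, 0.5, -2.0]
gripper_width: 0.551
grasp_force: 64.1
```

Emit:
play_rows(
  steps=[
    [[0, 0, 0.5, 0, 0, 0], [0, 0, 1, 0, 0, 0], [0, 0, 1.5, 0, 0, 0], [0, 0, 1.5, 0, 0, 0]],
  ],
)

```text
time: 17.13
tool_pos: [0.5128, -0.3249, 0.0223]
tool_rot: [0.0, 0.697, 0.717, -0.0]
contact_force: [0.9, 0.4, -0.2]
gripper_width: 0.546
grasp_force: 64.1
```

Emit:
play_rows(
  steps=[
    [[0, 0, 0.5, 0, 0, 0], [0, 0, 1, 0, 0, 0], [0, 0, 1.5, 0, 0, 0], [0, 0, 1.5, 0, 0, 0]],
  ],
)

```text
time: 17.47
tool_pos: [0.5129, -0.325, 0.0211]
tool_rot: [-0.0, 0.697, 0.717, -0.0]
contact_force: [-1.4, 0.2, -0.3]
gripper_width: 0.545
grasp_force: 64.2
```

Emit:
play_rows(
  steps=[
    [[0, 0, 0.5, 0, 0, 0], [0, 0, 1, 0, 0, 0], [0, 0, 1.5, 0, 0, 0], [0, 0, 1.5, 0, 0, 0]],
  ],
)

```text
time: 17.8
tool_pos: [0.5129, -0.325, 0.021]
tool_rot: [-0.0, 0.697, 0.717, -0.0]
contact_force: [-4.8, 3.5, 9.1]
gripper_width: 0.548
grasp_force: 65.3
```

The box is on the floor: contact came at 21 mm, as expected. I'll release, lift and pull back to inspect.

Emit:
play_rows(
  steps=[
    [[0, 0, -1, 0, 0, 0], [0, 0, -1, 0, 0, 0], [0, 0, -1, 0, 0, 0], [0, 0, -1, 0, 0, 0], [0, 0, -1, 0, 0, 0], [0, 0, -1, 0, 0, 0], [0, 0, -1, 0, 0, 0], [0, 0, -1, 0, 0, 0]],
  ],
  claw=1,
)

```text
time: 18.47
tool_pos: [0.5128, -0.3249, 0.0202]
tool_rot: [-0.0, 0.697, 0.717, -0.0]
contact_force: [0.2, 0.1, -0.0]
gripper_width: 1.002
grasp_force: 0.0
```

Emit:
play_rows(
  steps=[
    [[0, 0, -10, 0, 0, 0], [0, 0, -40, 0, 0, 0], [0, 0, -80, 0, 0, 0], [0, 0, -120, 0, 0, 0], [0, 0, -155, 0, 0, 0], [0, 0, -160, 0, 0, 0], [0, 0, -160, 0, 0, 0]],
  ],
)

```text
time: 19.05
tool_pos: [0.5148, -0.3266, 0.186]
tool_rot: [0.005, 0.697, 0.717, 0.0]
contact_force: [0.3, -0.2, 0.1]
gripper_width: 1.004
grasp_force: 0.0
```

```bash
python3 -c "
from h import *
wmeas('w9',yel,.039,(.512,-.324),.04)
wmeas('w9b',yel,.029,(.508,-.199),.04)
go(.512,-.324,.18)"
```

```text
w9 (3992.0, array([318., 176.]), array([ 0.5126, -0.3241]), 0.046, ((512.5377197265625, -323.8166809082031), (48.39815139770508, 81.20499420166016), 1.3792650699615479))
w9b (2267.0, array([319.,  50.]), array([ 0.5088, -0.2003]), 0.0266, ((509.07232666015625, -200.30474853515625), (51.830631256103516, 52.659400939941406), 1.4170340299606323))
t 19.15 tcp [ 0.5126 -0.3247  0.1802] yaw 1.6 j [-0.69  0.05  1.71 -0.    1.39 -0.71] -> [ 0.7 -0.6  0.2] [-0.01 -0.01 -0.  ] rows 0.02238488396389807
```

View pics/w9.png

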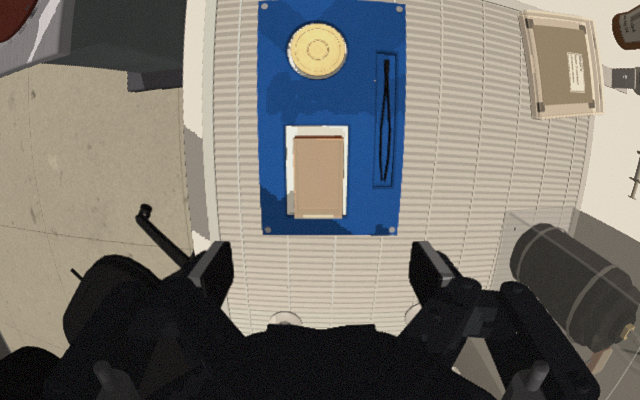

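The chuck at (318,50) fills the round pocket, and the box at (318,176) lies lid up inside the white oblong pocket. Both read within about 2 mm of their pocket centres, and the gripper is clear, so I'm handing the job in.

```bash
python3 -c "
from h import *
print(order.job_done())"
```

```text
the job is handed in; nothing more can be done
None
```

I set the brass chuck in the round pocket and the orange shim box, lid up, in the oblong pocket. Both measured within about 2 mm of centre, and I handed the job in at about 19 s; the hand-in gave no verdict.

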